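# Slip a backing strip behind a cut-out and hold it there

### The job

We are closing up the old cut-out in the hollow access panel. Leaving the panel flat on the bench, push it snug against both the long fence and the end stop of the bench stops; then slip the loose white backing strip, which is longer than the cut-out, through the hole at a slant so that it lies lengthways behind the ply. Finish still holding it there in the gripper, level and centred under the hole with both ends lapping behind the ply, touching neither the panel nor the bench, so that I can run glue in; leave the panel against its stops and do not disturb the yellow screwdriver lying nearby.

Things in the scene. Friction and masses are not known exactly. Their poses are not given: they have to be found in the camera images.
- stops: Timber bench stops, fixed, 28 mm high: long fence (on the left) and end stop (at the far end). Origin: the spot on the bench top where the registered panel's centre belongs, frames then parallel; x along the fence away from the robot, y left, z up. Fence: x -150 to 150, y 88 to 112 mm, inner face y = 88. End stop: x 195 to 219, y -77 to 53 mm, inner face x = 195.
- panel: Loose hollow access panel, white-primed plywood face up, 390 (x) x 176 (y) x 54 (z) mm, about 0.7 kg, slides; starts 20 to 50 mm short of both stops. Origin: centre of its underside; x along its length, within 6 degrees of the stops' x. A frame of 18 mm wide, 45 mm high timbers runs under all four edges; the hollow within is 354 (x) x 140 (y) x 45 (z) mm, its floor the bench top.
- cutout (a point): centre of the panel's one cut-out, at the face's top (x 0, y 0, z 54 mm in the panel's frame, axes as the panel's): a rectangle 210 (x) x 110 (y) mm through the 9 mm plywood face, which lies from z = 45 to 54 mm above the bench
- backing_strip: Loose straight white-painted wooden strip lying flat on the bench beyond the long fence (on its side away from the panel): 42 (x) x 260 (y) x 12 (z) mm, about 0.11 kg. Origin: centre of its underside; y along its length, z up. Its length starts within about 9 degrees of parallel to the long fence.
- strip_end_a (a point): centre of one end face of the strip (y = +130, z = 6 mm in the strip's frame)
- strip_end_b (a point): centre of the other end face of the strip (y = -130, z = 6 mm in the strip's frame)
- screwdriver_yel: bystander: yellow screwdriver, 208 mm long, 26 mm thick, lying on the bench; origin at the centre of its underside

How it is judged:
By the outcome, as a careful person would: the job done as asked, in the order asked, and still so for the second after the job is handed in, while the arm keeps its last pose, push and grip.
It also fails if it takes over 72 s, if anything falls off the work surface, if the arm or the gripper's body presses on something with over 40 N, if the wrist force passes 120 N, or if a joint passes its speed limit or range.

### The arm

A 7-joint arm with a two-finger parallel gripper is mounted at the origin on a cart in front of the work surface, level with it; the furniture and walls round the work are solid. World frame = base frame: x ahead of the robot, y to its left, z up, the work surface at z = 0. Lengths are in m, angles in rad, forces in N, time in s.
With the tool pointing down it reaches from about 0.4 to 0.85 m from the base axis. Payload 10.4 kg.
Tool frame: the origin (TCP) lies at the centre of the arm's flange, where the gripper is bolted on; the fingertips stand 182 mm ahead of it and the grasp point (between the pads) lies r.grasp_offset ahead of it (r.grasp_offset is the distance from the TCP to the grasp point, in m); z points along the fingers, y is the line along which they close (so a half turn about z gives the same grasp; the last joint's range is limited). The gripper opens to 87 mm and grips with 3 to 60 N. Pads are 19 mm wide; open, the fingers measure 117 mm over their backs; the gripper's body (75 mm by 190 mm) begins 51 mm behind the grasp point.
Start: joints at [-1.241, 0.332, -0.065, 1.46, 0.022, 1.35, -0.088], TCP at [0.216, 0.587, 0.405] pointing down, gripper open.
Joint ranges: [-2.6, 2.6], [-0.5, 2.12], [-1.47, 1.34], [0.16, 2.42], [-1.27, 4.41], [0.06, 2.06], [-2.6, 2.6]. Speed limits (rad/s): [2.22, 2.22, 2.79, 2.79, 3.14, 3.14, 3.14].

### API

Orientations are given as a unit quaternion [x, y, z, w].
In Python, from bench import status, vision, job, spotter, r gives the robot as it stands. The module is installed in compiled form; this text tells all that it offers.
- The arm moves only by the tool play_rows, never from a script. Its argument "series" is a list of rows, each a list of 6 numbers: the shift along the tool's x, y, z each as a share of 150 mm, from -1 to 1, then the turn, a rotation vector about the tool's x, y, z each as a share of 30 degrees, from -1 to 1. In form: [[x, y, z, ax, ay, az], ...]. A call has 1 to 5 rows; each row is the pose to reach, as a shift and turn from the pose commanded when the call began, along the tool's axes at that moment; what a row does not reach only later rows make up. A row lasts 1/10 s, in which the tool goes at most 50 mm and 8.59 degrees, less where a joint would pass 70% of its speed; a pose out of reach is approached as far as the arm can. A call with a number of a shift or a turn outside -1 to 1 is refused whole. A call with a gripper value outside its range is refused whole. "fingers" is the opening, from -1 (shut) to 1 (fully open), set as the call begins (left out, the last holds). The fingers move at their own pace and stop on an object; "squeeze" is the grip in N (left out, the last holds). Time passes only in rows, so rows that repeat a pose let the fingers close. It gives the time, the measured TCP pose, the force, the opening and the grip force at its end, in the units of the state.
- status.read_state(): the state, without advancing time (a new reading comes with each control period).
- vision.camera(name): name is "scene" or "side" or "wrist"; returns the picture (420x560x3 uint8, blue, green, red); there is no depth.
- vision.calibration(name): a dict with "fx", "fy", "cx", "cy" (pixels), "rvec" (rotation vector, rad) and "tvec" (3), from world to camera coordinates, as OpenCV has them; the wrist camera has in their place "T_tool_cam" (4x4, takes a point from camera to tool coordinates, whose origin is the TCP and whose axes are the flange's). Camera axes: x right, y down, z forward; pixel columns grow to the right and rows downward; lengths in m; the calibration is good to about 2 mm. A picture is of the moment at which its call begins: read the wrist's pose just before it. calibration takes no time and is no camera call.
- job.close_job(): hands the job in; it is judged then, once.
Trained networks look in the newest picture that a camera, given by its name, has taken for a name from the list of things; names that differ only in an ending like _2 or _b are one class to them, and where a whole thing is asked for, a point or a joint stands for the part that bears it (a point fixed in the world has none). Each returns a list of dicts, best first, with "conf" (0 to 1); they miss things now and then, are a little off and sometimes report something else, mostly with a low value. They report only what shows in the picture. A call takes as long as a camera call.
- spotter.boxes_of(camera, name): "point" ([x, y, z] in m, in world coordinates, good to about 4 mm: the middle of the surface that is visible of it).
- spotter.regions_of(camera, name): "pixels" (420x560 bool, what is visible of it).
The state is a dict: "time": time; "joint_positions": joint angles; "joint_vel": joint speeds; "joint_torque": joint torques, N m; "ee_pos": TCP position; "eef_rot": TCP orientation; "ft_force": force on the tool from outside, world axes, zero at the start; "torque": the same for the moment, N m; "width": finger opening in m; "grip_force": force on a finger pad.
Only numpy, scipy, OpenCV 4.12 (cv2) and the standard library are available. Lean on these libraries where they do the work, as an engineer would, in place of code of your own. Each camera call takes 0.05 s, during which the arm holds its last target. There are 200 camera calls.

## Working session

There is one attempt and no reset: what is moved stays moved. The work goes in short steps, Python scripts to look and compute and a tool call to move; the robot and the scene stay as the last step left them, time stands still between calls to the robot, and variables do not carry over. Pictures are saved under pics/ and viewed, at most 10 in all, crops included, and the job is handed in when it is done.

Besides the shell and the picture viewer there is one more tool, called after "Call:" as name([rows], argument=value, ...), one row to a line, values as JSON. play_rows: Moves the arm, as the interface text tells. Shift numbers are shares of 150 mm and turn numbers shares of 30 degrees, none past 1 either way. Its arguments: {"type":"object","properties":{"series":{"type":"array","items":{"type":"array","items":{"type":"number"}}},"fingers":{"type":"number"},"squeeze":{"type":"number"}},"required":["series"]}

```bash
mkdir -p pics; ls; python3 - <<'E'
from bench import status, vision, job, spotter, r
import cv2,numpy as np
print(r.grasp_offset, status.read_state())
for c in ("scene","side"):
    cv2.imwrite(f"pics/{c}0.png",vision.camera(c)); print(c,vision.calibration(c))
    for n in ("stops","panel","cutout","backing_strip","strip_end_a","screwdriver_yel"):
        print(n,[(np.round(d["point"],3),round(d["conf"],2)) for d in spotter.boxes_of(c,n)][:3])
E
```

```text
pics
0.1635 {'time': 0.0, 'joint_positions': array([-1.24059673,  0.33290982, -0.0647129 ,  1.46092411,  0.02160345,
        1.34991828, -0.08849843]), 'joint_vel': array([-4.86153267e-04, -7.16415166e-04,  9.67667665e-05, -6.82666918e-04,
        8.85526930e-05,  9.89814642e-05,  2.54205067e-03]), 'joint_torque': array([-1.53193005e-04, -6.23250532e+01,  2.46937521e-02, -3.89889979e+01,
       -6.13358058e-02,  3.97252408e-02,  1.81412051e-04]), 'ee_pos': array([0.21590003, 0.58639542, 0.40393831]), 'eef_rot': array([ 1.75469035e-01,  9.84484678e-01, -7.25630637e-04, -9.55842943e-05]), 'ft_force': array([ 0.58503125, -0.52958626, -0.23273393]), 'torque': array([ 0.03244485, -0.05320483,  0.01539037]), 'grip_force': 0.0, 'width': 0.08678761078182015}
scene {'fx': 521.2070168065533, 'fy': 521.2070168065533, 'cx': 281.5629812656061, 'cy': 213.43884651114394, 'rvec': array([ 2.01031891, -0.4817858 ,  0.31290659]), 'tvec': array([-0.32340083,  0.27948912,  0.55373746])}
stops [(array([ 0.746, -0.002,  0.025]), 0.85)]
panel [(array([0.534, 0.094, 0.054]), 0.95)]
cutout [(array([0.537, 0.097, 0.054]), 0.9)]
backing_strip [(array([0.579, 0.343, 0.011]), 0.82), (array([0.307, 0.328, 0.02 ]), 0.45)]
strip_end_a [(array([0.584, 0.341, 0.013]), 0.87)]
screwdriver_yel [(array([0.301, 0.329, 0.018]), 0.91)]
side {'fx': 490.23453400890185, 'fy': 490.23453400890185, 'cx': 284.6872072129624, 'cy': 213.84338875060678, 'rvec': array([ 0.59185145, -2.32033519,  1.60240477]), 'tvec': array([0.57953071, 0.08764833, 1.00464994])}
stops [(array([0.611, 0.24 , 0.022]), 0.79)]
panel [(array([0.513, 0.181, 0.052]), 0.63)]
cutout [(array([0.506, 0.184, 0.047]), 0.61)]
backing_strip [(array([0.635, 0.332, 0.01 ]), 0.67)]
strip_end_a [(array([0.635, 0.333, 0.017]), 0.71)]
screwdriver_yel [(array([0.259, 0.278, 0.017]), 0.64)]
```

View pics/scene0.png

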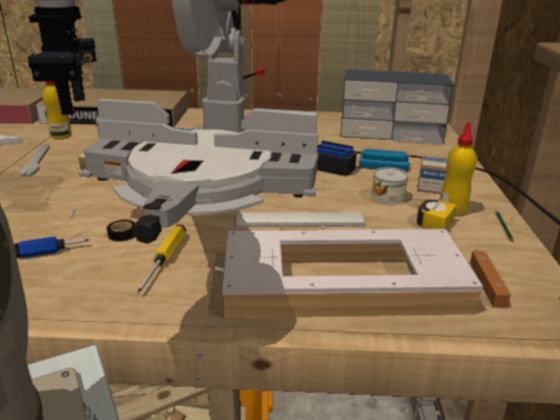

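View pics/side0.png

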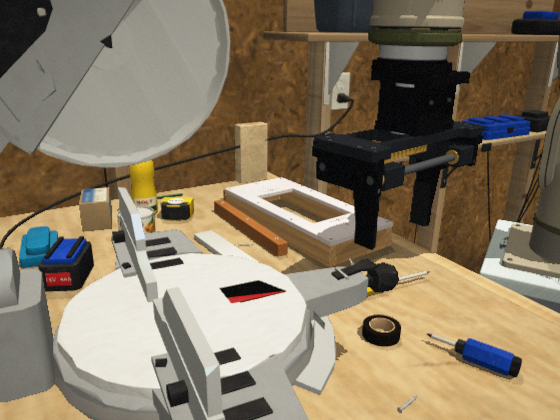

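Scene view: the panel spans (225,230)–(480,310), the strip lies behind it at (238–364, 218), the end stop is at (490,277), and the screwdriver at (165,255). The side view shows the fence at (213,203)–(285,248), with the saw partly hiding the strip. Next I'll bring the wrist camera over the work.

Call:
play_rows([
  [-0.345,-0.94,0,0,0,-0.673],
  [-0.345,-0.94,0,0,0,-0.673],
  [-0.345,-0.94,0,0,0,-0.673],
  [-0.345,-0.94,0,0,0,-0.673],
])

```text
time: 1.1
ee_pos: [0.2167, 0.431, 0.4044]
eef_rot: [0.001, 1.0, -0.001, 0.0]
ft_force: [-0.4, 0.2, -0.1]
width: 0.087
grip_force: 0.0
```

Call:
play_rows([
  [-1,-1,-0.33,0,0,0],
  [-1,-1,-0.33,0,0,0],
  [-1,-1,-0.33,0,0,0],
  [-1,-1,-0.33,0,0,0],
  [-1,-1,-0.33,0,0,0],
])

```text
time: 1.6
ee_pos: [0.3689, 0.2825, 0.4558]
eef_rot: [0.003, 1.0, 0.001, 0.001]
ft_force: [-0.5, 0.9, -0.3]
width: 0.0871
grip_force: 0.0
```

Call:
play_rows([
  [-1,0,-0.3,0,0,0],
  [-1,0,-0.3,0,0,0],
  [-1,0,-0.3,0,0,0],
  [-1,0,-0.3,0,0,0],
  [-1,0,-0.3,0,0,0],
])

```text
time: 2.1
ee_pos: [0.5168, 0.2861, 0.4987]
eef_rot: [0.001, 1.0, -0.0, -0.0]
ft_force: [-1.4, -0.4, -0.8]
width: 0.0869
grip_force: 0.0
```

```bash
python3 - <<'E'
from bench import status, vision, job, spotter, r
import cv2,numpy as np
s=status.read_state();print(s['time'],s['ee_pos'],s['eef_rot'],s['ft_force'])
cv2.imwrite("pics/w1.png",vision.camera("wrist")); print(vision.calibration("wrist"))
for n in ("stops","panel","cutout","backing_strip","screwdriver_yel"):
    print(n,[(np.round(d["point"],3),round(d["conf"],2)) for d in spotter.boxes_of("wrist",n)][:3])
E
```

```text
2.1 [0.5167915  0.2861441  0.49872814] [ 1.12774943e-03  9.99999271e-01 -4.22722765e-04 -8.71942617e-05] [-1.43013758 -0.38480792 -0.84784053]
{'fx': 290.7387386146927, 'fy': 290.7387386146927, 'cx': 275.8715601721079, 'cy': 211.4341141826698, 'T_tool_cam': array([[ 6.59970100e-04, -9.63080087e-01, -2.69214247e-01,
         7.35390482e-02],
       [ 9.99999742e-01,  5.58933237e-04,  4.51954012e-04,
         2.16956036e-06],
       [-2.84795118e-04, -2.69214475e-01,  9.63080207e-01,
         1.95865462e-02],
       [ 0.00000000e+00,  0.00000000e+00,  0.00000000e+00,
         1.00000000e+00]])}
stops [(array([0.601, 0.234, 0.027]), 0.76)]
panel [(array([0.438, 0.171, 0.052]), 0.83)]
cutout [(array([0.441, 0.173, 0.053]), 0.69)]
backing_strip [(array([0.568, 0.357, 0.014]), 0.76)]
screwdriver_yel [(array([0.316, 0.347, 0.025]), 0.81), (array([0.564, 0.355, 0.01 ]), 0.47)]
```

View pics/w1.png

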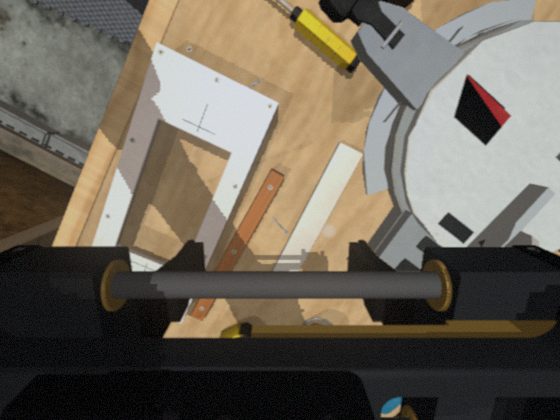

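The wrist view shows the stops are yawed about −28° in the world: the fence runs (278,172)→(200,318), and the strip (345,145)→(285,270). I'll fit the panel, stops and strip poses together from the masks of all three cameras.

```bash
cat > h.py <<'E'
from bench import status, vision, job, spotter, r
import cv2,numpy as np
from scipy.spatial.transform import Rotation as R
from scipy.optimize import minimize
def cam(c,s=None):
    k=vision.calibration(c)
    K=np.array([[k['fx'],0,k['cx']],[0,k['fy'],k['cy']],[0,0,1]])
    if c!='wrist':
        T=np.eye(4);T[:3,:3]=cv2.Rodrigues(k['rvec'])[0];T[:3,3]=np.ravel(k['tvec'])
    else:
        W=np.eye(4);W[:3,:3]=R.from_quat(s['eef_rot']).as_matrix();W[:3,3]=s['ee_pos']
        T=np.linalg.inv(W@k['T_tool_cam'])
    return K,T
def proj(C,P):
    K,T=C;p=P@T[:3,:3].T+T[:3,3];p=p@K.T;return p[:,:2]/p[:,2:]
def tf(q,P):
    P=np.array(P,float);c,s=np.cos(q[2]),np.sin(q[2])
    return np.c_[P[:,0]*c-P[:,1]*s+q[0],P[:,0]*s+P[:,1]*c+q[1],P[:,2]]
def box(x0,x1,y0,y1,z0,z1): return [(x,y,z) for x in(x0,x1) for y in(y0,y1) for z in(z0,z1)]
def rect(x,y,z): return [(-x,-y,z),(x,-y,z),(x,y,z),(-x,y,z)]
def hull(C,q,P): return cv2.convexHull(proj(C,tf(q,P)).astype(np.float32))
def fill(im,h,v): cv2.fillPoly(im,[np.round(np.asarray(h)*16).astype(np.int32)],v,cv2.LINE_AA,4)
def layer(h):
    m=np.zeros((420,560),np.uint8);fill(m,h,255);return m/255.
FEN=box(-.15,.15,.088,.112,0,.028);END=box(.195,.219,-.077,.053,0,.028)
STR=box(-.021,.021,-.13,.13,0,.012)
def render(c,C,st,pa,sr=None):
    p=layer(hull(C,pa,box(-.195,.195,-.088,.088,0,.054)))
    h=1
    for a,b,z in((.105,.055,.054),(.105,.055,.045),(.177,.07,0)): h=h*layer(hull(C,pa,rect(a,b,z)))
    p=p*(1-h);f=layer(hull(C,st,FEN));e=layer(hull(C,st,END))
    if c=='side': p=p*(1-f);e=e*(1-p)
    else: f=f*(1-p);e=e*(1-p) if c=='wrist' else e; p=p*(1-e) if c=='scene' else p
    o={'panel':p,'stops':np.maximum(f,e)}
    if sr is not None:
        s=layer(hull(C,sr,STR)); o['backing_strip']=s*(1-p)*(1-f)
    return o
def masks(cams,names,cmin=.3):
    M={}
    for c in cams:
        s=status.read_state();im=vision.camera(c);d={}
        for n in names:
            l=spotter.regions_of(c,n)
            d[n]=(l[0]['pixels'].astype(float) if l and l[0]['conf']>cmin else None)
            print(c,n,[round(x['conf'],2) for x in l][:3], 0 if d[n] is None else d[n].sum())
        M[c]=(cam(c,s),im,d)
    return M
def overlay(M,st,pa,sr,fn):
    out=[]
    for c,(C,im,d) in M.items():
        im=im.copy();o=render(c,C,st,pa,sr)
        for n,col in(('panel',(0,255,0)),('stops',(255,0,255)),('backing_strip',(255,255,0))):
            if n not in o: continue
            cv2.drawContours(im,cv2.findContours((o[n]>.5).astype(np.uint8),cv2.RETR_LIST,cv2.CHAIN_APPROX_NONE)[0],-1,col,1)
        out.append(im)
    while len(out)<4: out.append(np.zeros_like(out[0]))
    cv2.imwrite(fn,cv2.resize(np.vstack([np.hstack(out[:2]),np.hstack(out[2:4])]),(800,600),interpolation=cv2.INTER_AREA))
E
cat > fit1.py <<'E'
from h import *
import pickle
names=('panel','stops','backing_strip')
M=masks(('scene','side','wrist'),names)
pickle.dump(M,open('M1.pkl','wb'))
V={c:np.ones((420,560)) for c in M}; V['wrist'][238:]=0
def cost(v):
    t=0
    for c,(C,im,d) in M.items():
        o=render(c,C,v[:3],v[3:6],v[6:9])
        for n in names:
            if d[n] is None or (c,n)==('side','backing_strip'): continue
            t+=(np.abs(o[n]-d[n])*V[c]).sum()
    return t
a=-.47
x0=np.array([.57,.12,a,.537,.097,a,.59,.34,a-np.pi/2])
# origin of strip: y along length
best=x0
for k in range(4):
    S=np.vstack([best]+[best+np.eye(9)[i]*([.02,.02,.06]*3)[i]/(k+1) for i in range(9)])
    res=minimize(cost,best,method='Nelder-Mead',options=dict(initial_simplex=S,maxfev=1200,xatol=1e-4,fatol=.5));best=res.x;print(res.fun)
print(np.round(best,4),np.degrees(best[[2,5,8]]))
np.save('fit.npy',best)
overlay(M,best[:3],best[3:6],best[6:],'pics/ov1.png')
E
time python3 fit1.py
```

```text
scene panel [0.68] 19085.0
scene stops [0.87] 1228.0
scene backing_strip [0.88] 1899.0
side panel [0.97, 0.45] 8078.0
side stops [0.66] 1320.0
side backing_strip [0.86] 676.0
wrist panel [0.82] 15466.0
wrist stops [0.57] 2142.0
wrist backing_strip [0.6] 3620.0
2986.3102383943947
2814.317202366168
2727.2596775492702
2683.222615072634
[ 0.5875  0.126  -0.5243  0.546   0.1261 -0.4411  0.585   0.3464 -2.0458] [ -30.04294195  -25.27282925 -117.21808041]
real	0m55.435s
user	0m27.492s
sys	0m20.542s
```

View pics/ov1.png

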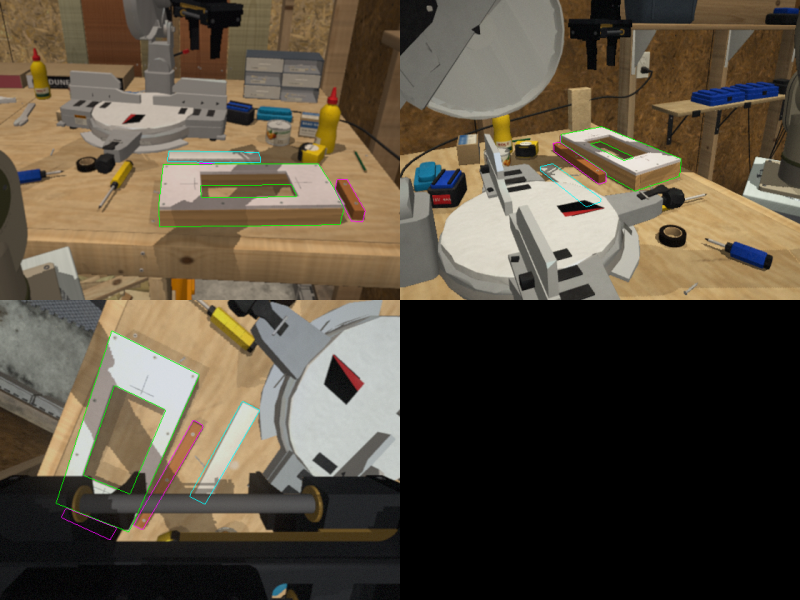

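The fit overlay agrees in all three views: panel 36 mm and 21 mm short of the stops, with 4.8° of relative yaw. I'll go over the cut-out, shut the fingers, and push the panel from inside the hole.

Call:
play_rows([
  [0,-1,0,0,0,1],
  [0,-1,0,0,0,1],
  [0,-1,0,0,0,1],
  [0,-1,0,0,0,1],
  [0,-1,0,0,0,1],
], fingers=-1)

```text
time: 3.5
ee_pos: [0.5157, 0.1348, 0.4997]
eef_rot: [0.261, 0.965, 0.001, 0.0]
ft_force: [0.1, 0.6, 0.2]
width: 0.0545
grip_force: 0.0
```

Call:
play_rows([
  [-0.2,0.04,1,0,0,0],
  [-0.2,0.04,1,0,0,0],
  [-0.2,0.04,1,0,0,0],
  [-0.2,0.04,1,0,0,0],
  [-0.2,0.04,1,0,0,0],
])

```text
time: 4.0
ee_pos: [0.5445, 0.1275, 0.3493]
eef_rot: [0.258, 0.966, -0.001, -0.001]
ft_force: [0.3, 0.2, 1.1]
width: 0.0149
grip_force: 0.0
```

```bash
cat >> h.py <<'E'
def rel(target,Rt=None):
    s=status.read_state();Rm=R.from_quat(s['eef_rot'])
    d=Rm.inv().apply(np.array(target)-s['ee_pos'])/.15
    w=np.zeros(3) if Rt is None else np.degrees((Rm.inv()*Rt).as_rotvec())/30
    print('t',round(s['time'],2),'pos',np.round(s['ee_pos'],4),'row',np.round(d,3),np.round(w,3),'F',np.round(s['ft_force'],1))
def down(yaw): # tool y along (sin..): tool frame down with tool y = stops y
    c,s_=np.cos(yaw),np.sin(yaw)
    return R.from_matrix(np.array([[-c,-s_,0],[-s_,c,0],[0,0,-1]]))
E
python3 - <<'E'
from h import *
b=np.load('fit.npy')
rel([b[3],b[4],.207],down(b[2]))
s=status.read_state();im=vision.camera('wrist');C=cam('wrist',s)
for q,P,col in((b[3:6],rect(.105,.055,.054),(0,255,0)),(b[3:6],rect(.195,.088,.054),(0,255,0)),(b[:3],FEN,(255,0,255)),(b[:3],END,(255,0,255)),(b[6:],STR,(255,255,0))):
    cv2.polylines(im,[hull(C,q,P).astype(int)],True,col,1)
cv2.imwrite('pics/w2.png',im)
# saw points from w1 image at z guess: rays
import pickle
C=pickle.load(open('M1.pkl','rb'))['wrist'][0]
K,T=C;Ti=np.linalg.inv(T)
for px in((367,193),(400,150),(370,245),(405,208),(520,215)):
    d=Ti[:3,:3]@np.linalg.solve(K,[*px,1.]);o=Ti[:3,3]
    print(px,[np.round((o+d*(z-o[2])/d[2])[:2],3) for z in(0.02,.07,.1)])
E
```

```text
t 4.0 pos [0.5445 0.1275 0.3493] row [-0.014 -0.002  0.948] [-0.003 -0.002  0.006] F [0.3 0.2 1.1]
(367, 193) [array([0.54 , 0.433]), array([0.529, 0.417]), array([0.523, 0.408])]
(400, 150) [array([0.472, 0.479]), array([0.469, 0.458]), array([0.467, 0.445])]
(370, 245) [array([0.63 , 0.446]), array([0.609, 0.429]), array([0.597, 0.418])]
(405, 208) [array([0.565, 0.498]), array([0.551, 0.475]), array([0.543, 0.461])]
(520, 215) [array([0.577, 0.689]), array([0.562, 0.645]), array([0.553, 0.619])]
```

View pics/w2.png

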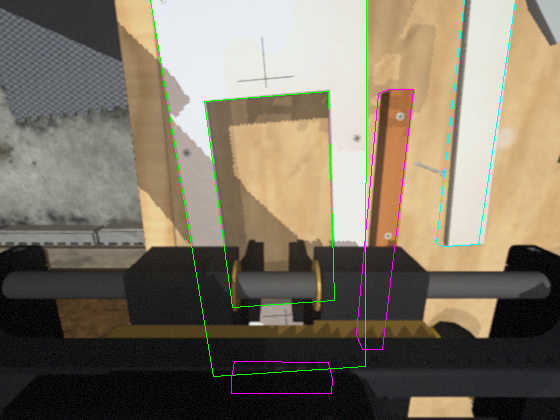

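Call:
play_rows([
  [-0.014,0,0.3,0,0,0],
  [-0.014,0,0.6,0,0,0],
  [-0.014,0,0.95,0,0,0],
  [-0.014,0,0.95,0,0,0],
])

```text
time: 4.45
ee_pos: [0.545, 0.1261, 0.204]
eef_rot: [0.258, 0.966, -0.001, -0.002]
ft_force: [-0.2, -0.0, -1.1]
width: 0.0005
grip_force: 0.0
```

Call:
play_rows([
  [0,0.08,0,0,0,0],
  [0,0.16,0,0,0,0],
  [0,0.22,0,0,0,0],
  [0,0.26,0,0,0,0],
  [0,0.29,0,0,0,0],
])

```text
time: 4.95
ee_pos: [0.5688, 0.164, 0.2077]
eef_rot: [0.259, 0.966, 0.001, 0.001]
ft_force: [-0.3, -0.5, 0.2]
width: 0.0005
grip_force: 0.9
```

Call:
play_rows([
  [0,0.02,0,0,0,0],
  [0,0.04,0,0,0,0],
  [0,0.06,0,0,0,0],
  [0,0.08,0,0,0,0],
  [0,0.1,0,0,0,0],
])

```text
time: 5.45
ee_pos: [0.5757, 0.1738, 0.2072]
eef_rot: [0.26, 0.966, -0.002, -0.001]
ft_force: [-7.9, -10.3, 11.6]
width: 0.0003
grip_force: 7.0
```

Call:
play_rows([
  [0,0.01,0,0,0,0],
  [0,0.02,0,0,0,0],
  [0,0.03,0,0,0,0],
  [0,0.03,0,0,0,0],
])

```text
time: 5.85
ee_pos: [0.5779, 0.1777, 0.2073]
eef_rot: [0.26, 0.966, -0.002, -0.001]
ft_force: [-7.0, -7.9, 10.7]
width: 0.0003
grip_force: 6.1
```

Call:
play_rows([
  [0,0.015,0,0,0,0],
  [0,0.03,0,0,0,0],
  [0,0.03,0,0,0,0],
])

```text
time: 6.15
ee_pos: [0.5802, 0.1817, 0.2073]
eef_rot: [0.26, 0.966, -0.001, -0.001]
ft_force: [-6.0, -8.0, 10.2]
width: 0.0001
grip_force: 5.8
```

Call:
play_rows([
  [0,0.015,0,0,0,0],
  [0,0.02,0,0,0,0],
  [0,0.02,0,0,0,0],
])

```text
time: 6.45
ee_pos: [0.5814, 0.1837, 0.2072]
eef_rot: [0.26, 0.966, -0.002, -0.001]
ft_force: [-8.0, -10.0, 13.7]
width: 0.0006
grip_force: 7.8
```

```bash
cat > fit2.py <<'E'
from h import *
import sys,pickle
b=np.load('fit.npy');st=b[:3]
M=masks(('scene','side','wrist'),('panel',))
V={c:np.ones((420,560)) for c in M}; V['wrist'][238:]=0
use=sys.argv[2].split(',') 
def cost(v): return sum((np.abs(render(c,M[c][0],st,v)['panel']-M[c][2]['panel'])*V[c]).sum() for c in use if M[c][2]['panel'] is not None)
best=np.array(eval(sys.argv[3]) if len(sys.argv)>3 else b[3:6])
for k in range(3):
    S=np.vstack([best]+[best+np.eye(3)[i]*[.01,.01,.04][i]/(k+1) for i in range(3)])
    res=minimize(cost,best,method='Nelder-Mead',options=dict(initial_simplex=S,maxfev=200,xatol=1e-4,fatol=.3));best=res.x
print(res.fun,np.round(best,4));b[3:6]=best;np.save('fit.npy',b)
d=best-st;c,s=np.cos(st[2]),np.sin(st[2])
print('panel in stops (mm,deg):',np.round([(c*d[0]+s*d[1])*1e3,(-s*d[0]+c*d[1])*1e3,np.degrees(d[2])],2))
overlay(M,st,best,b[6:],sys.argv[1]);pickle.dump(M,open('M2.pkl','wb'))
rel([st[0],st[1],.207],down(st[2]))
E
python3 fit2.py pics/ov2.png scene,side,wrist
```

```text
scene panel [0.91] 17351.0
side panel [0.63] 6303.0
wrist panel [0.84] 53875.0
3371.651571597651 [ 0.5535  0.1471 -0.5175]
panel in stops (mm,deg): [-39.96   1.18   0.39]
t 6.75 pos [0.5814 0.1837 0.2073] row [-0.229 -0.312  0.003] [-0.008 -0.002 -0.004] F [ -9.6 -10.   11.9]
```

View pics/ov2.png

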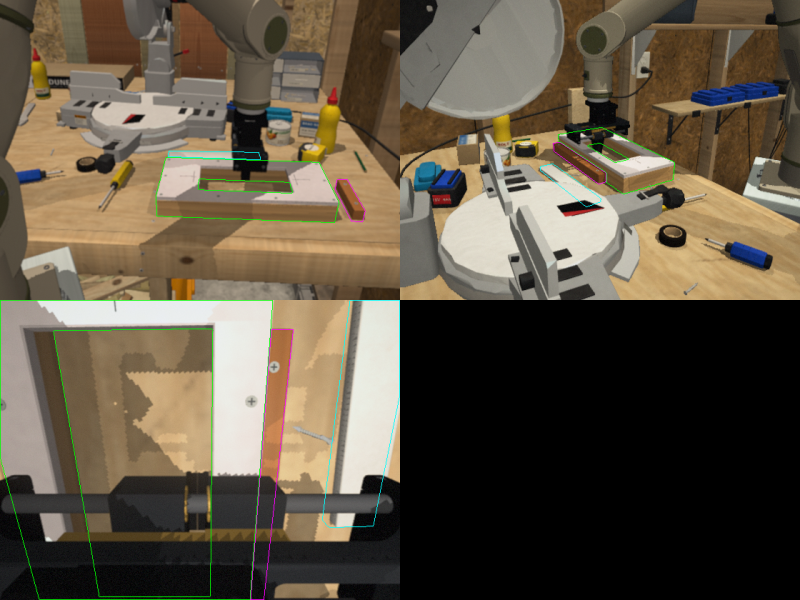

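```bash
python3 - <<'E'
import pickle,cv2,numpy as np
M=pickle.load(open('M2.pkl','rb'))
a=cv2.resize(M['scene'][1][200:330,200:490],(800,360),interpolation=cv2.INTER_CUBIC)
b=cv2.resize(M['side'][1][160:280,200:400],(400,240),interpolation=cv2.INTER_CUBIC)
w=cv2.resize(M['wrist'][1],(320,240))
cv2.imwrite('pics/c2.png',np.vstack([a,np.hstack([b,w,np.zeros((240,80,3),np.uint8)])]))
E
```

```text
(no output)
```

View pics/c2.png

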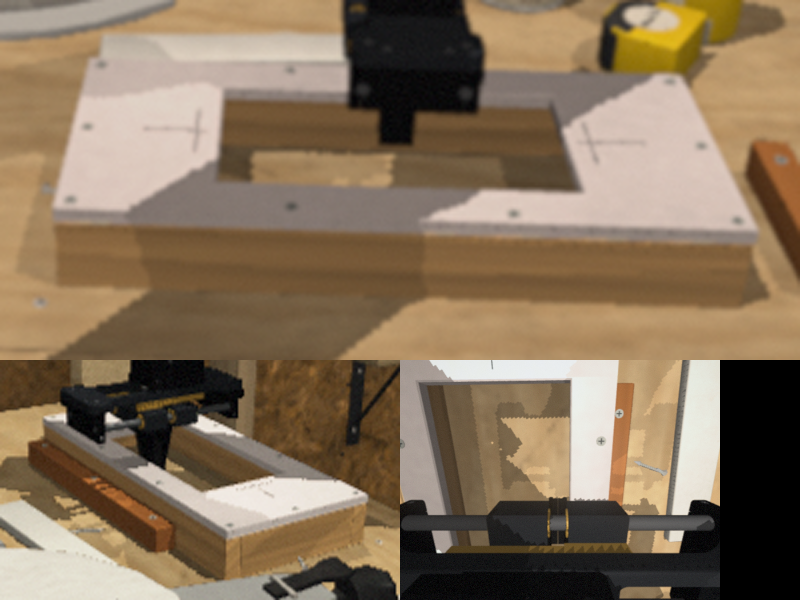

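The crop shows the panel flat on the bench and close to the fence. The force hasn't jumped yet, so I'll push on in small steps.

Call:
play_rows([
  [0,0.01,0,0,0,0],
  [0,0.02,0,0,0,0],
  [0,0.02,0,0,0,0],
])

```text
time: 7.05
ee_pos: [0.5822, 0.1843, 0.2072]
eef_rot: [0.261, 0.965, -0.004, -0.003]
ft_force: [-20.0, -17.5, 22.1]
width: -0.0001
grip_force: 14.6
```

Call:
play_rows([
  [0,0.01,0,0,0,0],
  [0,0.02,0,0,0,0],
  [0,0.02,0,0,0,0],
])

```text
time: 7.35
ee_pos: [0.5828, 0.1849, 0.2071]
eef_rot: [0.262, 0.965, -0.006, -0.004]
ft_force: [-27.7, -25.4, 32.6]
width: 0.0006
grip_force: 21.4
```

Call:
play_rows([
  [0,-0.05,0,0,0,0],
  [0,-0.15,0,0,0,0],
  [-0.2,-0.27,0,0,0,0],
  [-0.4,-0.27,0,0,0,0],
  [-0.5,-0.27,0,0,0,0],
])

```text
time: 7.85
ee_pos: [0.6309, 0.1164, 0.2073]
eef_rot: [0.26, 0.966, -0.0, 0.001]
ft_force: [-1.4, -0.0, 0.4]
width: 0.0004
grip_force: 0.0
```

Call:
play_rows([
  [-0.04,0,0,0,0,0],
  [-0.08,0,0,0,0,0],
  [-0.12,0,0,0,0,0],
  [-0.16,0,0,0,0,0],
  [-0.2,0,0,0,0,0],
])

```text
time: 8.35
ee_pos: [0.6541, 0.1054, 0.2065]
eef_rot: [0.258, 0.966, 0.0, -0.002]
ft_force: [-8.8, 1.1, 5.6]
width: 0.0003
grip_force: 4.3
```

Call:
play_rows([
  [-0.02,0,0,0,0,0],
  [-0.04,0,0,0,0,0],
  [-0.06,0,0,0,0,0],
  [-0.06,0,0,0,0,0],
])

```text
time: 8.75
ee_pos: [0.6625, 0.1005, 0.2065]
eef_rot: [0.258, 0.966, 0.0, -0.001]
ft_force: [-4.4, 1.9, 1.8]
width: 0.0002
grip_force: 2.3
```

```bash
python3 fit2.py pics/ov3.png scene,side,wrist
```

```text
scene panel [0.95] 16893.0
side panel [0.96] 6722.0
wrist panel [0.75] 50293.0
3626.4236124567474 [ 0.5761  0.1347 -0.5105]
panel in stops (mm,deg): [-14.26   1.72   0.79]
t 9.05 pos [0.6629 0.1001 0.2066] row [ 0.521 -0.101 -0.003] [ 0.    -0.001  0.002] F [-3.   1.5  0.1]
```

Call:
play_rows([
  [-0.02,0,0,0,0,0],
  [-0.04,0,0,0,0,0],
  [-0.06,0,0,0,0,0],
  [-0.075,0,0,0,0,0],
  [-0.075,0,0,0,0,0],
])

```text
time: 9.55
ee_pos: [0.6734, 0.0933, 0.2068]
eef_rot: [0.259, 0.966, -0.0, 0.0]
ft_force: [-0.8, 0.4, -0.5]
width: 0.0005
grip_force: 0.3
```

Call:
play_rows([
  [-0.01,0,0,0,0,0],
  [-0.02,0,0,0,0,0],
  [-0.02,0,0,0,0,0],
])

```text
time: 9.85
ee_pos: [0.6756, 0.0924, 0.2068]
eef_rot: [0.259, 0.966, 0.0, 0.0]
ft_force: [-2.6, 0.0, -0.5]
width: 0.0006
grip_force: 1.3
```

Call:
play_rows([
  [-0.01,0,0,0,0,0],
  [-0.02,0,0,0,0,0],
  [-0.02,0,0,0,0,0],
])

```text
time: 10.15
ee_pos: [0.6772, 0.0918, 0.2067]
eef_rot: [0.259, 0.966, 0.0, -0.002]
ft_force: [-12.9, 3.0, 7.2]
width: 0.0004
grip_force: 6.3
```

Call:
play_rows([
  [-0.01,0,0,0,0,0],
  [-0.02,0,0,0,0,0],
  [-0.02,0,0,0,0,0],
])

```text
time: 10.45
ee_pos: [0.6782, 0.0915, 0.2066]
eef_rot: [0.258, 0.966, 0.0, -0.005]
ft_force: [-27.3, 6.2, 17.0]
width: 0.0001
grip_force: 13.0
```

Call:
play_rows([
  [-0.01,0,0,0,0,0],
  [-0.02,0,0,0,0,0],
  [-0.02,0,0,0,0,0],
])

```text
time: 10.75
ee_pos: [0.6793, 0.0911, 0.2066]
eef_rot: [0.258, 0.966, 0.0, -0.008]
ft_force: [-40.3, 8.2, 27.3]
width: 0.0006
grip_force: 20.1
```

```bash
python3 fit2.py pics/ov4.png scene,side,wrist
```

```text
scene panel [0.88] 16908.0
side panel [0.84] 6393.0
wrist panel [0.82] 48984.0
4330.296728769477 [ 0.5894  0.1268 -0.5169]
panel in stops (mm,deg): [1.19 1.62 0.42]
t 11.05 pos [0.6792 0.0912 0.2066] row [ 0.646 -0.103  0.007] [-0.006 -0.028  0.006] F [-39.7   8.2  26.9]
```

Call:
play_rows([
  [0.07,0,0,0,0,0],
  [0.3,0,0,0,0,0],
  [0.63,0.05,0,0,0,0],
  [0.63,0.12,0,0,0,0],
  [0.63,0.17,0,0,0,0],
])

```text
time: 11.55
ee_pos: [0.6142, 0.1586, 0.2074]
eef_rot: [0.258, 0.966, 0.001, 0.001]
ft_force: [0.4, 0.5, -0.6]
width: 0.0004
grip_force: 0.0
```

Call:
play_rows([
  [0,0.02,0,0,0,0],
  [0,0.04,0,0,0,0],
  [0,0.05,0,0,0,0],
  [0,0.05,0,0,0,0],
])

```text
time: 11.95
ee_pos: [0.6187, 0.1616, 0.2069]
eef_rot: [0.26, 0.966, -0.001, 0.0]
ft_force: [-3.4, -4.4, 5.0]
width: 0.0003
grip_force: 3.1
```

Call:
play_rows([
  [0,0.01,0,0,0,0],
  [0,0.02,0,0,0,0],
  [0,0.02,0,0,0,0],
])

```text
time: 12.25
ee_pos: [0.6194, 0.1622, 0.2069]
eef_rot: [0.261, 0.965, -0.003, -0.001]
ft_force: [-12.8, -10.4, 12.9]
width: 0.0005
grip_force: 9.3
```

Call:
play_rows([
  [0,0.01,0,0,0,0],
  [0,0.02,0,0,0,0],
  [0,0.02,0,0,0,0],
])

```text
time: 12.55
ee_pos: [0.6201, 0.1628, 0.2068]
eef_rot: [0.262, 0.965, -0.004, -0.003]
ft_force: [-21.9, -17.7, 21.6]
width: 0.0003
grip_force: 15.7
```

```bash
python3 - <<'E'
from h import *
b=np.load('fit.npy');rel([b[0],b[1],.207],down(b[2]))
E
```

```text
t 12.55 pos [0.6201 0.1628 0.2068] row [ 0.064 -0.321  0.002] [-0.019 -0.006 -0.01 ] F [-21.9 -17.7  21.6]
```

The panel is seated against both stops. Next I'll lift out, open, and look at the strip and how close it is to the saw.

Call:
play_rows([
  [0,-0.15,0,0,0,0],
  [0,-0.15,-0.33,0,0,0],
  [0,-0.15,-0.66,0,0,0],
  [0,-0.15,-1,0,0,0],
])

```text
time: 12.95
ee_pos: [0.61, 0.1481, 0.3575]
eef_rot: [0.26, 0.966, -0.0, 0.0]
ft_force: [1.6, 0.5, 0.2]
width: 0.0003
grip_force: 0.0
```

Call:
play_rows([
  [0,0.5,-0.66,0,0,0],
  [0.07,1,-0.66,0,0,0],
  [0.07,1,-0.66,0,0,0],
  [0.07,1,-0.66,0,0,0],
  [0.07,1,-0.66,0,0,0],
], fingers=1)

```text
time: 13.45
ee_pos: [0.6765, 0.2888, 0.4555]
eef_rot: [0.257, 0.966, 0.001, 0.001]
ft_force: [-0.4, -0.2, 0.2]
width: 0.0324
grip_force: 0.0
```

```bash
python3 - <<'E'
from h import *
import pickle
b=np.load('fit.npy');rel([b[0],b[1],.207],down(b[2]))
M=masks(('wrist','scene','side'),('backing_strip','panel','stops'))
pickle.dump(M,open('M3.pkl','wb'))
overlay(M,b[:3],b[:3],b[6:],'pics/ov5.png')
cv2.imwrite('pics/w5.png',M['wrist'][1])
E
```

```text
t 13.45 pos [0.6765 0.2888 0.4555] row [-0.023 -1.241  1.653] [0.006 0.001 0.009] F [-0.4 -0.2  0.2]
wrist backing_strip [0.61] 6046.0
wrist panel [0.73, 0.7] 22826.0
wrist stops [0.91] 3882.0
scene backing_strip [0.6] 1546.0
scene panel [0.97] 18506.0
scene stops [0.85] 302.0
side backing_strip [0.64] 705.0
side panel [0.93, 0.32] 6805.0
side stops [0.8] 1317.0
```

View pics/ov5.png

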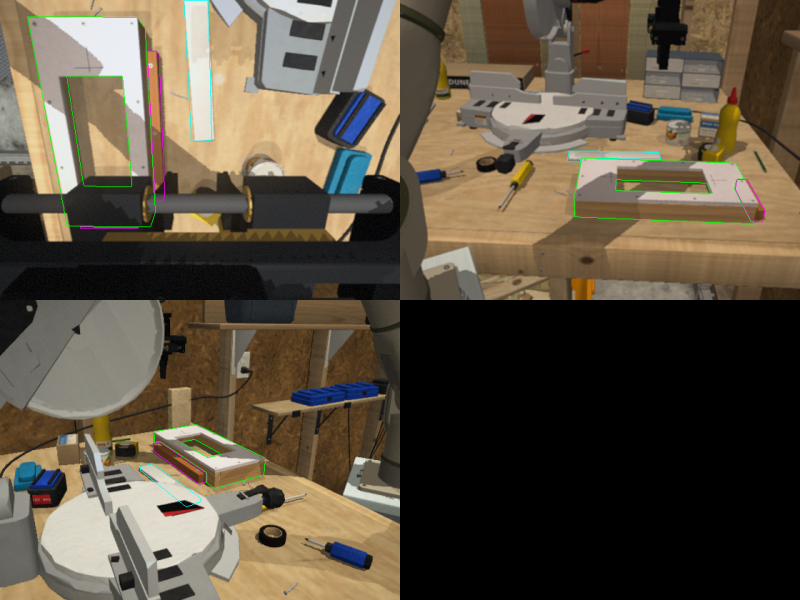

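```bash
python3 - <<'E'
from h import *
import pickle
b=np.load('fit.npy');b[3:6]=b[:3];st=b[:3]
M=pickle.load(open('M3.pkl','rb'));M.pop('side')
V={c:np.ones((420,560)) for c in M}; V['wrist'][250:]=0
def cost(v): return sum((np.abs(render(c,M[c][0],st,st,v)['backing_strip']-M[c][2]['backing_strip'])*V[c]).sum()*(2 if c=='wrist' else 1) for c in M)
best=b[6:].copy()
for k in range(3):
    S=np.vstack([best]+[best+np.eye(3)[i]*[.01,.01,.04][i]/(k+1) for i in range(3)])
    res=minimize(cost,best,method='Nelder-Mead',options=dict(initial_simplex=S,maxfev=200,xatol=1e-4,fatol=.3));best=res.x
print(res.fun,cost(b[6:]),np.round(best,4),b[6:]);b[6:]=best;np.save('fit.npy',b)
u=np.array([np.cos(best[2]+np.pi/2),np.sin(best[2]+np.pi/2)])
if u[0]<0:u=-u
yaw=np.arctan2(u[1],u[0]);print('yaw',np.degrees(yaw), 'far end',best[:2]+.13*u)
g=best[:2]+.075*u
np.save('grip.npy',[*g,yaw])
print(g);rel([*g,.33],down(yaw))
E
```

```text
863.640276816609 1659.2238062283736 [ 0.5863  0.3483 -2.0196] [ 0.585008    0.34636126 -2.04584145]
yaw -25.711835734519596 far end [0.70344931 0.29187741]
[0.653895  0.3157389]
t 14.05 pos [0.6756 0.2843 0.4549] row [0.23  0.109 0.833] [ 0.    -0.    -0.144] F [-0.1  0.2  0.4]
```

Call:
play_rows([
  [0.23,0.11,0.3,0,0,-0.144],
  [0.23,0.11,0.6,0,0,-0.144],
  [0.23,0.11,0.833,0,0,-0.144],
  [0.23,0.11,0.833,0,0,-0.144],
])

```text
time: 14.45
ee_pos: [0.6523, 0.3161, 0.3236]
eef_rot: [0.222, 0.975, -0.003, -0.004]
ft_force: [-0.4, -0.2, -0.6]
width: 0.0874
grip_force: 0.0
```

```bash
python3 - <<'E'
from h import *
g=np.load('grip.npy');b=np.load('fit.npy')
rel([*g[:2],.186],down(g[2]))
s=status.read_state();print(s['width']);im=vision.camera('wrist');C=cam('wrist',s)
cv2.polylines(im,[hull(C,b[6:],STR).astype(int)],True,(255,255,0),1)
sc=vision.camera('side');cv2.imwrite('pics/w6.png',cv2.resize(np.hstack([im,sc]),(800,300)))
E
```

```text
t 14.45 pos [0.6523 0.3161 0.3236] row [-0.016  0.009  0.917] [-0.015 -0.011  0.002] F [-0.4 -0.2 -0.6]
0.08743713528589836
```

View pics/w6.png

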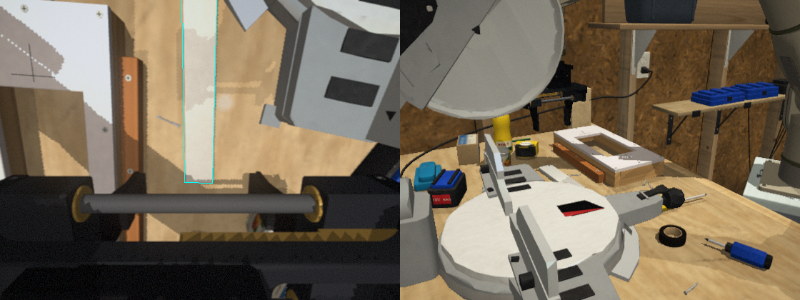

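```bash
python3 - <<'E'
from h import *
import pickle
s=status.read_state();C2=cam('wrist',s);C1=pickle.load(open('M3.pkl','rb'))['wrist'][0]
a=pickle.load(open('M3.pkl','rb'))['wrist'][1];b=vision.camera('wrist')
cv2.imwrite('pics/tri.png',np.hstack([cv2.resize(a[60:180,300:440],(400,343)),cv2.resize(b[100:240,330:470],(400,343))]))
def tri(p1,p2):
    X=cv2.triangulatePoints(C1[0]@C1[1][:3],C2[0]@C2[1][:3],np.array(p1,float).reshape(2,1),np.array(p2,float).reshape(2,1));return (X[:3]/X[3]).ravel()
print(tri((366,124),(393,172)),tri((350,124),(375,163)))
E
```

```text
[0.6622039  0.42443175 0.06358124] [0.65416002 0.41539925 0.04247426]
```

View pics/tri.png

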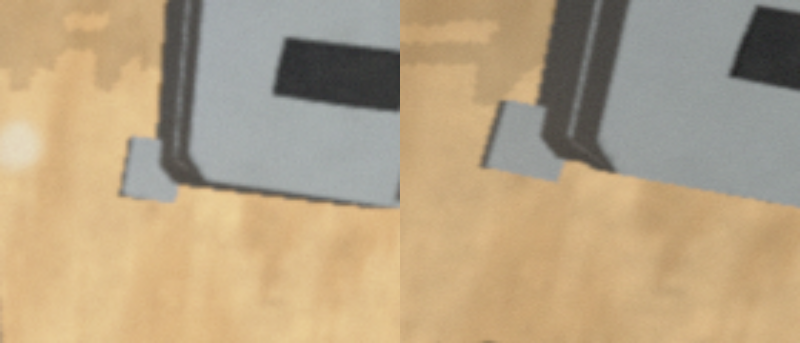

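```bash
python3 - <<'E'
from h import *
import pickle
s=status.read_state();C2=cam('wrist',s);C1=pickle.load(open('M3.pkl','rb'))['wrist'][0]
g=np.load('grip.npy');c,n=np.cos(g[2]),np.sin(g[2])
for p1,p2 in (((371.8,124),(404.2,170.2)),((357.8,119.5),(380,157)),((342.7,128.2),(358.7,167.3))):
    X=cv2.triangulatePoints(C1[0]@C1[1][:3],C2[0]@C2[1][:3],np.array(p1).reshape(2,1),np.array(p2).reshape(2,1));X=(X[:3]/X[3]).ravel()
    d=X[:2]-g[:2];print(np.round(X,3),'along',round(c*d[0]+n*d[1],3),'lateral',round(-n*d[0]+c*d[1],3))
E
```

```text
[0.664 0.43  0.072] along -0.04 lateral 0.107
[0.615 0.356 0.343] along -0.053 lateral 0.019
[0.656 0.406 0.028] along -0.037 lateral 0.082
```

The base corner of the saw is 107 mm to the side and 40 mm back, so it clears the gripper body (±95 and ±37 mm). I'll descend with an extra 5 mm shift and grip.

Call:
play_rows([
  [-0.05,0.01,0.3,0,0,0],
  [-0.05,0.01,0.6,0,0,0],
  [-0.05,0.01,0.8,0,0,0],
  [-0.05,0.01,0.92,0,0,0],
  [-0.05,0.01,0.92,0,0,0],
])

```text
time: 15.1
ee_pos: [0.6617, 0.314, 0.1914]
eef_rot: [0.223, 0.975, -0.0, -0.0]
ft_force: [-1.0, -0.4, 0.4]
width: 0.0868
grip_force: 0.0
```

Call:
play_rows([
  [0,0,0,0,0,0],
  [0,0,0,0,0,0],
  [0,0,0,0,0,0],
  [0,0,0,0,0,0],
  [0,0,0,0,0,0],
], fingers=-1, squeeze=40)

```text
time: 15.6
ee_pos: [0.6616, 0.3143, 0.1924]
eef_rot: [0.222, 0.975, 0.0, 0.0]
ft_force: [-0.2, -0.2, -1.0]
width: 0.0544
grip_force: 0.0
```

Call:
play_rows([
  [0,0,0,0,0,0],
  [0,0,0,0,0,0],
  [0,0,0,0,0,0],
  [0,0,0,0,0,0],
])

```text
time: 16.0
ee_pos: [0.6615, 0.3141, 0.1919]
eef_rot: [0.222, 0.975, 0.0, -0.0]
ft_force: [-0.3, 0.1, 2.0]
width: 0.0407
grip_force: 40.0
```

The tips are at z = 10 mm, which is too shallow a grip. I'll reopen, go down 7 mm and regrip.

Call:
play_rows([
  [0,0,0,0,0,0],
  [0,0,0,0,0,0],
  [0,0,0,0,0,0],
], fingers=0.3)

```text
time: 16.3
ee_pos: [0.6615, 0.3142, 0.1917]
eef_rot: [0.222, 0.975, 0.0, -0.0]
ft_force: [0.7, 0.3, 0.2]
width: 0.0539
grip_force: 0.0
```

Call:
play_rows([
  [0,0,0.025,0,0,0],
  [0,0,0.05,0,0,0],
  [0,0,0.05,0,0,0],
])

```text
time: 16.6
ee_pos: [0.6612, 0.3141, 0.1832]
eef_rot: [0.222, 0.975, -0.0, -0.001]
ft_force: [-0.4, 0.3, -0.0]
width: 0.0562
grip_force: 0.0
```

Call:
play_rows([
  [0,0,0,0,0,0],
  [0,0,0,0,0,0],
  [0,0,0,0,0,0],
  [0,0,0,0,0,0],
  [0,0,0,0,0,0],
], fingers=-1)

```text
time: 17.1
ee_pos: [0.6615, 0.3142, 0.1844]
eef_rot: [0.222, 0.975, 0.0, 0.0]
ft_force: [-0.3, -0.4, 0.5]
width: 0.0414
grip_force: 40.0
```

Call:
play_rows([
  [0,0,0,0,0,0],
  [0,0,0,0,0,0],
])

```text
time: 17.3
ee_pos: [0.6615, 0.3142, 0.1844]
eef_rot: [0.222, 0.975, 0.0, 0.0]
ft_force: [1.4, 0.4, 0.4]
width: 0.0414
grip_force: 40.0
```

Call:
play_rows([
  [0,0,-0.3,0,0,0],
  [0,0,-0.6,0,0,0],
  [0,0,-0.9,0,0,0],
  [0,0,-1,0,0,0],
  [0,0,-1,0,0,0],
])

```text
time: 17.8
ee_pos: [0.662, 0.3142, 0.3374]
eef_rot: [0.222, 0.975, 0.002, 0.002]
ft_force: [0.4, -0.3, -1.3]
width: 0.0416
grip_force: 40.0
```

```bash
python3 - <<'E'
from h import *
import pickle
b=np.load('fit.npy');rel([b[0],b[1],.35],down(b[2]))
M=masks(('wrist','scene','side'),('backing_strip',))
pickle.dump(M,open('M4.pkl','wb'))
E
```

```text
t 17.8 pos [0.662  0.3142 0.3374] row [-0.097 -1.345 -0.089] [0.008 0.005 0.145] F [ 0.4 -0.3 -1.3]
wrist backing_strip [0.6] 23877.0
scene backing_strip [] 0
side backing_strip [0.77] 1318.0
```

```bash
cat > plan.py <<'E'
from h import *
b=np.load('fit.npy');st=b[:3];SX,SZ=.0826,.1784
def pose(X,Z,th,Y=0.):
    t=np.radians(th);Rt=down(st[2])*R.from_rotvec([0,-t,0])
    c=np.array([*tf(st,[(X,Y,0)])[0][:2],Z])
    return c-Rt.apply([SX,0,SZ]),Rt
def poly(X,Z,th,x0,x1,z0,z1): # tool-frame rect (relative to TCP) in S xz, via tool x=-S x
    t=np.radians(th);u=np.array([-np.cos(t),-np.sin(t)]);w=np.array([np.sin(t),-np.cos(t)])
    return [np.array([X,Z])+(x-SX)*u+(z-SZ)*w for x,z in((x0,z0),(x1,z0),(x1,z1),(x0,z1))]
def samp(p,n=60): return np.array([p[i]+(p[(i+1)%4]-p[i])*k/n for i in range(4) for k in range(n)])
OBS=[(.105,.195,.045,.054),(-.195,-.105,.045,.054),(.177,.195,0,.054),(-.195,-.177,0,.054),(-1,1,-1,0)]
def clear(X,Z,th):
    P=np.vstack([samp(poly(X,Z,th,SX-.13,SX+.13,.1724,.1844)),samp(poly(X,Z,th,-.013,.013,.11,.184)),samp(poly(X,Z,th,-.0375,.0375,.0,.1125))])
    m=1
    for a,c,d,e in OBS:
        dx=np.maximum(np.maximum(a-P[:,0],P[:,0]-c),0);dz=np.maximum(np.maximum(d-P[:,1],P[:,1]-e),0)
        k=np.hypot(dx,dz).min()
        m=min(m,k)
    return m
def now(): # strip state estimate from tool pose
    s=status.read_state();Rm=R.from_quat(s['eef_rot']);c=s['ee_pos']+Rm.apply([SX,0,SZ])
    d=c[:2]-st[:2];co,si=np.cos(st[2]),np.sin(st[2]);x=Rm.apply([1,0,0])
    print('t',s['time'],'strip X,Y,Z mm',np.round([(co*d[0]+si*d[1])*1e3,(-si*d[0]+co*d[1])*1e3,c[2]*1e3],1),'tilt',round(np.degrees(np.arcsin(-x[2])),2),'yawerr',round(np.degrees(np.arctan2(-x[1],-x[0])-st[2]),2),'F',np.round(s['ft_force'],1),'w',s['width'])
def go(*a): now();rel(*pose(*a))
E
python3 - <<'E'
from plan import *
W=[(.030,.13,20),(.030,.060,20),(-.033,.060,20),(-.036,.0235,0),(0,.0235,0)]
for p,q in zip(W,W[1:]):
    L=[np.array(p)+(np.array(q)-p)*k/20 for k in range(21)]
    print(p,q,[round(clear(*l)*1e3,1) for l in L[::2]])
go(.03,.17,20)
E
```

```text
(0.03, 0.13, 20) (0.03, 0.06, 20) [np.float64(29.9), np.float64(24.1), np.float64(19.1), np.float64(15.7), np.float64(13.3), np.float64(11.0), np.float64(10.8), np.float64(11.2), np.float64(14.6), np.float64(16.9), np.float64(9.9)]
(0.03, 0.06, 20) (-0.033, 0.06, 20) [np.float64(9.9), np.float64(9.9), np.float64(9.9), np.float64(9.9), np.float64(9.9), np.float64(9.9), np.float64(9.9), np.float64(9.9), np.float64(9.1), np.float64(6.7), np.float64(4.6)]
(-0.033, 0.06, 20) (-0.036, 0.0235, 0) [np.float64(4.6), np.float64(5.7), np.float64(6.4), np.float64(7.3), np.float64(8.3), np.float64(9.5), np.float64(10.2), np.float64(10.4), np.float64(11.0), np.float64(11.2), np.float64(11.0)]
(-0.036, 0.0235, 0) (0, 0.0235, 0) [np.float64(11.0), np.float64(14.6), np.float64(15.5), np.float64(15.5), np.float64(15.5), np.float64(15.5), np.float64(15.5), np.float64(15.5), np.float64(15.5), np.float64(13.0), np.float64(9.4)]
t 18.1 strip X,Y,Z mm [-113.1  193.   153.8] tilt -0.1 yawerr 4.34 F [-0.1  0.7 -0.8] w 0.04135309462027678
t 18.1 pos [0.6612 0.3141 0.3321] row [-0.411 -1.367 -0.223] [ 0.02  -0.67   0.144] F [-0.1  0.7 -0.8]
```

Call:
play_rows([
  [-0.1,-0.3,-0.2,0,0,0.144],
  [-0.2,-0.6,-0.25,0,0,0.144],
  [-0.2,-0.9,-0.25,0,0,0.144],
  [-0.2,-0.9,-0.25,0,0,0.144],
  [-0.2,-0.9,-0.25,0,0,0.144],
])

```text
time: 18.6
ee_pos: [0.6297, 0.1782, 0.3714]
eef_rot: [0.26, 0.966, -0.0, -0.0]
ft_force: [1.0, 0.9, -0.8]
width: 0.0414
grip_force: 40.0
```

```bash
python3 - <<'E'
from plan import *
W=[(.030,.13,18),(.030,.054,18),(-.028,.054,18),(-.036,.0235,0)]
for p,q in zip(W,W[1:]):
    print([float(round(clear(*(np.array(p)+(np.array(q)-p)*k/10))*1e3,1)) for k in range(11)])
go(.03,.17,18)
E
```

```text
[32.9, 26.1, 19.9, 15.1, 12.5, 10.1, 9.5, 9.9, 14.0, 15.7, 8.1]
[8.1, 8.1, 8.1, 8.1, 8.1, 8.1, 8.1, 8.1, 8.1, 8.1, 8.1]
[8.1, 8.9, 9.8, 10.5, 9.7, 7.7, 8.1, 9.1, 10.1, 11.7, 11.0]
t 18.6 strip X,Y,Z mm [-72.4  66.4 193.1] tilt -0.05 yawerr -0.1 F [ 1.   0.9 -0.8] w 0.041376293284157054
t 18.6 pos [0.6297 0.1782 0.3714] row [-0.288 -0.442  0.041] [-0.001 -0.602 -0.003] F [ 1.   0.9 -0.8]
```

Call:
play_rows([
  [-0.29,-0.44,0.04,0,-0.6,0],
  [-0.29,-0.44,0.04,0,-0.6,0],
  [-0.29,-0.44,0.04,0,-0.6,0],
  [-0.29,-0.44,0.04,0,-0.6,0],
  [-0.29,-0.44,0.04,0,-0.6,0],
])

```text
time: 19.1
ee_pos: [0.6347, 0.1031, 0.3654]
eef_rot: [0.254, 0.954, -0.04, 0.15]
ft_force: [-0.2, 0.6, -1.1]
width: 0.0415
grip_force: 40.0
```

```bash
cat > look.py <<'E'
from plan import *
import sys
go(*eval(sys.argv[2]))
out=[]
s=status.read_state();Rm=R.from_quat(s['eef_rot'])
for c in('scene','side','wrist'):
    im=vision.camera(c);C=cam(c,s)
    B=Rm.apply(np.array(box(SX-.13,SX+.13,-.021,.021,.1724,.1844)))+s['ee_pos']
    for h,col in((cv2.convexHull(proj(C,B).astype(np.float32)),(255,255,0)),(hull(C,st,rect(.105,.055,.054)),(0,255,0)),(hull(C,st,rect(.195,.088,.054)),(0,255,0)),(hull(C,st,FEN),(255,0,255)),(hull(C,st,END),(255,0,255))):
        cv2.polylines(im,[np.round(h*16).astype(int)],True,col,1,cv2.LINE_AA,4)
    out.append(im)
a=cv2.resize(out[0][110:340,170:520],(456,300));
b_=cv2.resize(out[1][140:300,180:400],(344,250));w=cv2.resize(out[2],(400,300))
cv=np.zeros((600,800,3),np.uint8);cv[:300,:456]=a;cv[:250,456:]=b_;cv[300:,:400]=w
l=cv2.resize(out[1],(400,300));cv[300:,400:]=l
cv2.imwrite(sys.argv[1],cv)
E
python3 look.py pics/l1.png "(.03,.13,18)"
```

```text
t 19.1 strip X,Y,Z mm [ 28.5   3.7 170.2] tilt 17.89 yawerr 0.18 F [-0.2  0.6 -1.1] w 0.04151665959128916
t 19.1 pos [0.6347 0.1031 0.3654] row [ 0.075 -0.025  0.257] [ 0.002 -0.004  0.006] F [-0.2  0.6 -1.1]
```

View pics/l1.png

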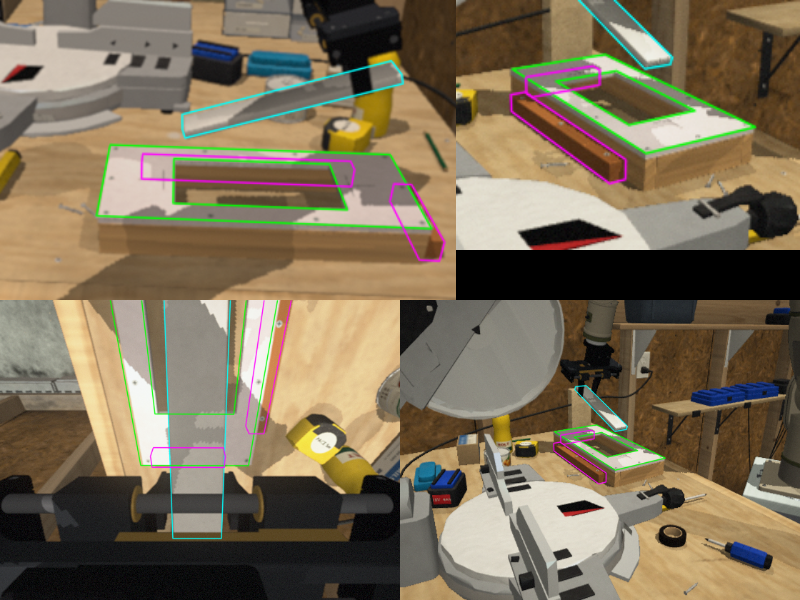

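The overlay matches the strip in hand, the panel seated, and the hole. I'll now lower the near end through the cut-out in two stages.

Call:
play_rows([
  [0.03,-0.025,0.1,0,0,0],
  [0.07,-0.025,0.22,0,0,0],
  [0.11,-0.025,0.34,0,0,0],
  [0.12,-0.025,0.37,0,0,0],
  [0.12,-0.025,0.37,0,0,0],
])

```text
time: 19.75
ee_pos: [0.6328, 0.0977, 0.3069]
eef_rot: [0.256, 0.954, -0.041, 0.15]
ft_force: [1.5, -0.5, -1.0]
width: 0.0417
grip_force: 40.0
```

```bash
python3 -c "
from plan import *
go(.03,.054,18)"
```

```text
t 19.75 strip X,Y,Z mm [ 29.7  -2.1 111.7] tilt 17.94 yawerr 0.06 F [ 1.5 -0.5 -1. ] w 0.04174825054471171
t 19.75 pos [0.6328 0.0977 0.3069] row [0.118 0.013 0.366] [-0.001 -0.002  0.002] F [ 1.5 -0.5 -1. ]
```

Call:
play_rows([
  [0.03,0.013,0.1,0,0,0],
  [0.06,0.013,0.2,0,0,0],
  [0.09,0.013,0.3,0,0,0],
  [0.115,0.013,0.36,0,0,0],
  [0.115,0.013,0.36,0,0,0],
])

```text
time: 20.25
ee_pos: [0.6333, 0.0989, 0.2486]
eef_rot: [0.256, 0.954, -0.041, 0.15]
ft_force: [-0.0, 0.3, -0.9]
width: 0.0412
grip_force: 40.0
```

Call:
play_rows([
  [0,0,0,0,0,0],
  [0,0,0,0,0,0],
])

```text
time: 20.45
ee_pos: [0.6343, 0.0989, 0.2515]
eef_rot: [0.256, 0.954, -0.04, 0.152]
ft_force: [-0.0, -0.3, 0.2]
width: 0.0412
grip_force: 40.0
```

```bash
python3 -c "
from plan import *
go(-.028,.054,18)"
```

```text
t 20.45 strip X,Y,Z mm [30.8  0.1 56.3] tilt 18.05 yawerr -0.0 F [-0.  -0.3  0.2] w 0.041204101376427014
t 20.45 pos [0.6343 0.0989 0.2515] row [ 0.377  0.001 -0.107] [ 0.002  0.002 -0.   ] F [-0.  -0.3  0.2]
```

Call:
play_rows([
  [0.08,0,-0.02,0,0,0],
  [0.16,0,-0.04,0,0,0],
  [0.24,0,-0.065,0,0,0],
  [0.32,0,-0.09,0,0,0],
  [0.377,0,-0.107,0,0,0],
])

```text
time: 20.95
ee_pos: [0.5818, 0.1294, 0.2486]
eef_rot: [0.255, 0.954, -0.04, 0.151]
ft_force: [0.3, -0.0, -1.1]
width: 0.0415
grip_force: 40.0
```

Call:
play_rows([
  [0,0,0,0,0,0],
  [0,0,0,0,0,0],
])

```text
time: 21.15
ee_pos: [0.5831, 0.1284, 0.2488]
eef_rot: [0.256, 0.954, -0.04, 0.151]
ft_force: [0.4, -0.2, -1.5]
width: 0.0417
grip_force: 40.0
```

```bash
python3 -c "
from plan import *
for a in ((-.0307,.0439,12),(-.0333,.0337,6),(-.036,.0235,0)): go(*a);print(clear(*a))"
```

```text
t 21.15 strip X,Y,Z mm [-28.4  -0.   53.6] tilt 18.02 yawerr 0.04 F [ 0.4 -0.2 -1.5] w 0.04174362562923561
t 21.15 pos [0.5831 0.1284 0.2488] row [-0.087  0.001  0.121] [0.001 0.201 0.001] F [ 0.4 -0.2 -1.5]
0.010594166085821456
t 21.15 strip X,Y,Z mm [-28.4  -0.   53.6] tilt 18.02 yawerr 0.04 F [ 0.4 -0.2 -1.5] w 0.04174362562923561
t 21.15 pos [0.5831 0.1284 0.2488] row [-0.163  0.     0.257] [0.001 0.401 0.001] F [ 0.4 -0.2 -1.5]
0.008723568726893232
t 21.15 strip X,Y,Z mm [-28.4  -0.   53.6] tilt 18.02 yawerr 0.04 F [ 0.4 -0.2 -1.5] w 0.04174362562923561
t 21.15 pos [0.5831 0.1284 0.2488] row [-0.23   0.     0.404] [0.001 0.601 0.001] F [ 0.4 -0.2 -1.5]
0.010999999999999982
```

Call:
play_rows([
  [-0.044,0,0.059,0,0.1,0],
  [-0.087,0,0.121,0,0.2,0],
  [-0.163,0,0.257,0,0.4,0],
  [-0.23,0,0.404,0,0.6,0],
  [-0.23,0,0.404,0,0.6,0],
])

```text
time: 21.65
ee_pos: [0.6289, 0.0988, 0.1989]
eef_rot: [0.261, 0.965, -0.001, -0.002]
ft_force: [0.5, -1.8, -1.2]
width: 0.0415
grip_force: 40.0
```

Call:
play_rows([
  [0,0,0,0,0,0],
  [0,0,0,0,0,0],
])

```text
time: 21.85
ee_pos: [0.6276, 0.1032, 0.2024]
eef_rot: [0.259, 0.966, 0.0, 0.001]
ft_force: [0.0, -0.2, -1.1]
width: 0.0413
grip_force: 40.0
```

```bash
python3 -c "
from plan import *
go(0,.0225,0)"
```

```text
t 21.85 strip X,Y,Z mm [-36.1   0.4  23.8] tilt 0.14 yawerr 0.06 F [ 0.  -0.2 -1.1] w 0.04127873907622397
t 21.85 pos [0.6276 0.1032 0.2024] row [-0.244 -0.002  0.011] [0.001 0.005 0.002] F [ 0.  -0.2 -1.1]
```

Call:
play_rows([
  [-0.06,0,0,0,0,0],
  [-0.12,0,0,0,0,0],
  [-0.18,0,0,0,0,0],
  [-0.23,0,0,0,0,0],
  [-0.24,0,0,0,0,0],
])

```text
time: 22.35
ee_pos: [0.6597, 0.0835, 0.2016]
eef_rot: [0.26, 0.966, -0.0, 0.0]
ft_force: [-0.0, -0.5, -0.9]
width: 0.0415
grip_force: 40.0
```

Call:
play_rows([
  [0,0,0,0,0,0],
  [0,0,0,0,0,0],
])

```text
time: 22.55
ee_pos: [0.6588, 0.0846, 0.2014]
eef_rot: [0.259, 0.966, 0.0, -0.0]
ft_force: [0.3, -0.3, -0.8]
width: 0.0419
grip_force: 40.0
```

```bash
cat > chk.py <<'E'
from plan import *
go(0,.0225,0)
for c in('scene','side','wrist'):
    vision.camera(c)
    for n in('panel','screwdriver_yel','backing_strip'): print(c,n,[(np.round(d["point"],3),round(d["conf"],2)) for d in spotter.boxes_of(c,n)][:2])
E
python3 chk.py; python3 fit2.py /tmp/ov6.png scene,side
```

```text
t 22.55 strip X,Y,Z mm [-0.3 -0.2 23. ] tilt -0.02 yawerr 0.02 F [ 0.3 -0.3 -0.8] w 0.041931073663449954
t 22.55 pos [0.6588 0.0846 0.2014] row [-0.001  0.001  0.003] [-0.    -0.001  0.001] F [ 0.3 -0.3 -0.8]
scene panel [(array([0.564, 0.096, 0.054]), 0.76)]
scene screwdriver_yel [(array([0.304, 0.326, 0.019]), 0.67)]
scene backing_strip [(array([0.577, 0.127, 0.025]), 0.62)]
side panel [(array([0.496, 0.193, 0.054]), 0.72)]
side screwdriver_yel [(array([0.258, 0.28 , 0.013]), 0.73)]
side backing_strip [(array([0.607, 0.119, 0.028]), 0.84)]
wrist panel [(array([0.595, 0.102, 0.054]), 0.61)]
wrist screwdriver_yel []
wrist backing_strip [(array([0.597, 0.119, 0.031]), 0.84)]
scene panel [0.86] 16482.0
side panel [0.63] 6416.0
wrist panel [] 0
4250.881451387475 [ 0.5903  0.1254 -0.502 ]
panel in stops (mm,deg): [2.71 0.83 1.28]
t 23.45 pos [0.6589 0.0845 0.2016] row [ 0.55   0.002 -0.036] [ 0.    -0.     0.001] F [ 0.6 -0.4 -0. ]
```

```bash
python3 -c "
from plan import *
now();print(job.close_job())"
```

```text
t 23.45 strip X,Y,Z mm [-0.  -0.2 23.2] tilt -0.0 yawerr 0.02 F [ 0.6 -0.4 -0. ] w 0.04110709925668101
the job is handed in; nothing more can be done
None
```

I handed the job in at 23.5 s: the panel was pushed against both stops and the strip is held level and centred under the hole, about 17 mm clear of bench and ply by calculation. The final state was checked from arm readings and camera fits only: the last panel fit gave 1.3° of yaw with the gripper in view, which I put down to fit noise, the screwdriver read as unmoved, and I viewed 11 pictures, one over the limit of 10.

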